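# Comb the clothes pegs into rows

## Robot

A 6-joint arm with a two-finger parallel gripper is mounted at the origin on a cart in front of the work surface, level with it; the furniture and walls round the work are solid. World frame = base frame: x ahead of the robot, y to its left, z up, the work surface at z = 0. Lengths are in mm, angles in rad, forces in N, time in s.
With the tool pointing down it reaches from about 425 to 1125 mm from the base axis. Payload 14.9 kg.
Tool frame: the origin (TCP) lies on the centre line of the jaws, within the pads' length; the fingertips stand 11 mm ahead of it and the grasp point (between the pads) lies 8 mm behind it (finger_overhang is the distance from the TCP to the fingertips, in mm); z points along the fingers, y is the line along which they close (so a half turn about z gives the same grasp; the last joint's range is limited). The gripper opens to 91 mm and grips with 3 to 60 N. Pads are 32 mm wide; open, the fingers measure 118 mm over their backs; the gripper's body (76 mm by 178 mm) begins 60 mm behind the grasp point.
Start: joints at [1.203, 0.379, 1.734, -0, 1.028, -0.033], TCP at [230.014, 661.144, 224.932] pointing down, gripper open.
Joint ranges: [-2.77, 2.77], [-0.74, 2.19], [0, 2.66], [-1.06, 4.2], [0.31, 2.87], [-3.08, 3.08]. Speed limits (rad/s): [1.89, 1.89, 2.39, 3.14, 3.14, 3.14].

## Interface

Orientations are given as [roll, pitch, yaw] about the fixed x, y, z axes, in that order (R = Rz(yaw) Ry(pitch) Rx(roll)).
In Python, from rig import * gives the robot as it stands.
- The arm moves only by the shell command python3 -m handwheel 'ROWS' [FORCE]. ROWS is text: rows parted by semicolons, each of 7 numbers parted by spaces: the shift along the tool's x, y, z in mm, then the turn, a rotation vector about the tool's x, y, z in degrees, then the finger opening in mm, from 0 to 91.2. A call has 1 to 12 rows; each row shifts and turns the commanded pose from where the row before left it, along the tool's axes as they then stand; what a row does not reach is not made up. A row lasts 1/8 s, in which the tool goes at most 62.5 mm and 10.7 degrees, less where a joint would pass 70% of its speed; a pose out of reach is approached as far as the arm can. A call is refused whole if a number of a shift passes 62.5 or a number of a turn 10.7, either way. A call with a gripper value outside its range is refused whole. The fingers move at their own pace and stop on an object; FORCE is the grip in N (left out, the last holds). Time passes only in rows, so rows that do not move let the fingers close. It gives the time, the measured TCP pose, the force, the opening and the grip force at its end, in the units of the state.
- state(): the state, without advancing time (a new reading comes with each control period).
- read_camera(name): name is "scene" or "top" or "wrist"; returns a dict with "image" (400x640x3 uint8, red, green, blue), "fx", "fy", "cx", "cy" (pixels), "rvec" (rotation vector, rad) and "tvec" (3), from world to camera coordinates, as OpenCV has them. Camera axes: x right, y down, z forward; pixel columns grow to the right and rows downward; lengths in mm; the calibration is good to about 2 mm. A picture is of the moment at which its call begins. There is no depth.
- finish_job(): hands the job in; it is judged then, once.
The state is a dict: "t": time; "joint_pos": joint angles; "dq": joint speeds; "tau": joint torques, N m; "position": TCP position; "ee_rot": TCP orientation; "wrist_force": force on the tool from outside, world axes, zero at the start; "moment": the same for the moment, N m; "grip_width": finger opening in mm; "grasp_force": force on a finger pad.
Only numpy, scipy, OpenCV 4.12 (cv2) and the standard library are available. Lean on these libraries where they do the work, as an engineer would, in place of code of your own. Each camera call takes 0.05 s, during which the arm holds its last target. There are 200 camera calls.

## Task

The rake lies on its side: tip it up to stand on its tines on the table beside the board, let go, and take it again by its upright post. With its tines comb the four scattered clothes pegs so that each lies straight along its own dark line on the board; touch the pegs with nothing but the rake. Then stand the rake on its tines on the bare table again, let go of it, and leave the other things where they are.

Things in the scene. Friction and masses are not known exactly. Their poses are not given: they have to be found in the camera images.
- rake: hand rake: wooden frame (x = -62 to 13, 214 mm wide, z = 24 to 36) on 5 grey tines and 2 rear feet, 0.28 kg. Origin: foot of the middle tine; y along the row of tines, x away from the rear feet, z up the post. Starts lying on its front: x down, origin 13 mm up, post level, pointing left (within 20 degrees of world +y). Let go leaning up to 40 degrees, it rights itself onto tines and feet
- rake_grip (a point): on the axis of the rake's post, 25 mm below its end: x = 0, y = 0, z = 95 mm in the rake's frame. The post is square, 22 x 22 mm, above the middle tine, bare from z = 40 to 120 mm; while the rake lies, the post's lower face is 2 mm above the table and the frame stands 75 mm high beside it
- board: flat plywood sorting board, fixed, 260 (x) x 250 (y) x 8 mm thick; origin at the centre of its underside, x along the four dark lines and away from the robot (yaw within 12 degrees)
- line_1 (a point): middle of dark line 1 on the board's top face (board y = +66 mm, 8 mm above the table), x along the line, z up; line 1 is the leftmost seen from the robot; lines are 220 mm long, 4 mm wide, 44 mm apart as the tines are
- line_2 (a point): the same for line 2 (board y = +22 mm)
- line_3 (a point): the same for line 3 (board y = -22 mm)
- line_4 (a point): the same for line 4 (board y = -66 mm)
- peg_1: wooden clothes peg, 72 mm long (its own y), 15 mm wide, 12 mm high, 20 g; origin: centre of its underside. The four lie askew side by side, one at each line (any on any): centres within 4 mm of the line and 6 mm of its middle, 0 to 17 degrees off it. Tines let down between the pegs' middles and drawn out to their ends straighten them; pushed from one end they turn crosswise
- peg_2: wooden clothes peg, 72 mm long (its own y), 15 mm wide, 12 mm high, 20 g; origin: centre of its underside; as peg_1
- peg_3: wooden clothes peg, 72 mm long (its own y), 15 mm wide, 12 mm high, 20 g; origin: centre of its underside; as peg_1
- peg_4: wooden clothes peg, 72 mm long (its own y), 15 mm wide, 12 mm high, 20 g; origin: centre of its underside; as peg_1
- wash_timer: round wind-up timer, white base, ribbed ring on top, 66 mm wide, 52 mm high; bystander
- dosing_cup: small light open cup, 57 mm wide, 49 mm high; bystander
- thread_spool: small upright spool of pale thread, 29 mm wide, 42 mm high; bystander
- rake_foot (a point): mid-way between the rear feet (12 mm pins at y = -101 and 101), x = -54, z = 0 in the rake's frame. The tines are round, in one row at x = 0, 44 mm apart (y = -88, -44, 0, 44, 88), 25 mm thick, tapering over the lowest 12 mm to 18 mm, 24 mm long below the frame: 19 mm clear between tines, 26 mm at their tips

How it is judged:
By the outcome, as a careful person would: the job done as asked, in the order asked, and still so for the second after the job is handed in, with the robot touching nothing.
It also fails if it takes over 72 s, if anything falls off the work surface, if the arm or the gripper's body presses on something with over 40 N, if the wrist force passes 120 N, or if a joint passes its speed limit or range.

## Working session

There is one attempt and no reset: what is moved stays moved. The work goes in short steps, Python scripts to look and compute and a shell command to move; the robot and the scene stay as the last step left them, time stands still between calls to the robot, and variables do not carry over. Pictures are saved under pics/ and viewed, at most 10 in all, crops included, and the job is handed in when it is done.

```bash
mkdir -p pics
cat > h.py <<'E'
from rig import *
import numpy as np, cv2
from scipy.spatial.transform import Rotation as R
def shot(cam,fn,crop=None,scale=1):
    c=read_camera(cam); im=c["image"]
    if crop: x0,y0,x1,y1=crop; im=im[y0:y1,x0:x1]
    im=cv2.resize(im,None,fx=scale,fy=scale,interpolation=cv2.INTER_CUBIC)
    cv2.imwrite("pics/"+fn,im[:,:,::-1]); return c
def px2w(c,u,v,z):
    Rm=cv2.Rodrigues(np.array(c["rvec"],float))[0]; t=np.array(c["tvec"],float).ravel()
    d=Rm.T@np.array([(u-c["cx"])/c["fx"],(v-c["cy"])/c["fy"],1]); o=-Rm.T@t
    return o+d*(z-o[2])/d[2]
def w2px(c,p):
    Rm=cv2.Rodrigues(np.array(c["rvec"],float))[0]; q=Rm@np.array(p,float)+np.array(c["tvec"],float).ravel()
    return q[0]/q[2]*c["fx"]+c["cx"],q[1]/q[2]*c["fy"]+c["cy"]
E
python3 - <<'E'
from h import *
import pickle
c=shot("top","top1.png",None,1.25); pickle.dump(c,open("top1.pkl","wb"))
d=shot("scene","scene1.png",None,1.25)
for k in (c,d): print(k["fx"],k["cx"],k["cy"],k["rvec"],k["tvec"])
print(state())
E
```

```text
408.1221858970266 312.20649748325445 198.17043942566622 [ 2.0779795  -2.14045151  0.17304908] [ -85.44072019  579.70791506 1121.63396835]
483.5277230789144 326.3826230483545 192.3384655041943 [ 2.20961571 -1.17765211  0.39428169] [-404.25862402  363.39509493 1198.10397862]
{'t': 0.1, 'joint_pos': array([ 1.20270925e+00,  3.79391876e-01,  1.73469193e+00, -1.70645506e-05,
        1.02846237e+00, -3.32943042e-02]), 'dq': array([-0.00060674, -0.00100732, -0.00063063,  0.00055141,  0.00061666,
        0.00145079]), 'tau': array([ 2.76659039e-04, -7.65037537e+01, -4.35295022e+01,  6.52330834e-02,
        3.98916530e-02, -1.75928665e-05]), 'position': array([229.89100883, 660.83338805, 224.34390986]), 'ee_rot': array([-3.14063917e+00, -1.71417525e-05,  2.80680868e+00]), 'wrist_force': array([-0.3831033 , -1.17117653,  0.38457209]), 'moment': array([ 0.03287327,  0.03572016, -0.03612227]), 'grasp_force': 0.0, 'grip_width': 91.38447655053953}
```

View pics/top1.png

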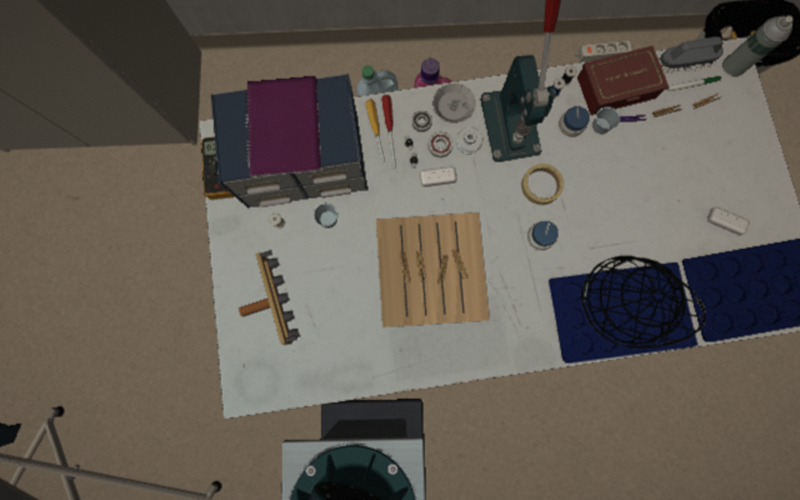

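View pics/scene1.png

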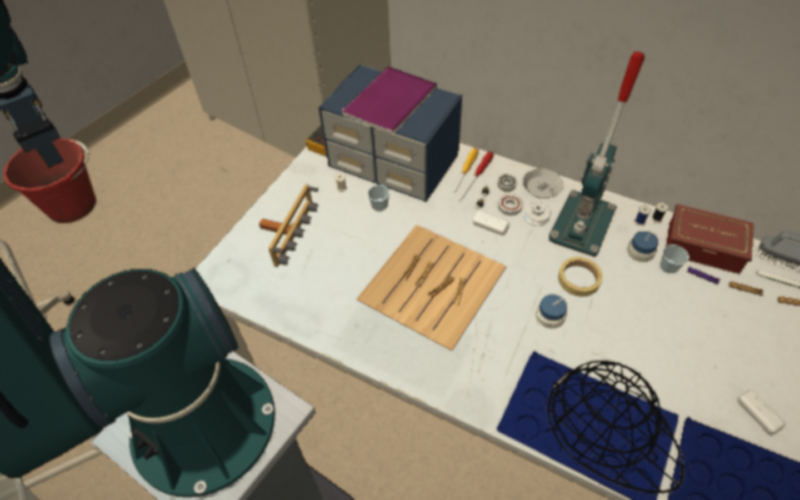

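The top view shows the rake at about (270,300), with its post pointing left, and the board at about (432,270) with four pegs on it. The scene view agrees. I'll enlarge the crops next.

Run:
```python
from h import *
import pickle
c=pickle.load(open("top1.pkl","rb"))
im=c["image"]
def crop(x0,y0,x1,y1,s,fn):
    cv2.imwrite("pics/"+fn,cv2.resize(im[y0:y1,x0:x1],None,fx=s,fy=s,interpolation=cv2.INTER_CUBIC)[:,:,::-1])
crop(170,150,400,290,3.47826,"c1.png")
crop(295,165,395,265,6,"c2.png")
for n,(u,v,z) in dict(tl=(377,219,8),tr=(479,212,8),br=(489,319,8),bl=(384,327,8),postend=(240,310,13),cup=(327,215,25),spool=(277,220,20)).items(): print(n,px2w(c,u/1.25,v/1.25,z).round(1))
print(w2px(c,[230,661,225]))
```

```text
tl [657.7 -71.2   8. ]
tr [ 666.7 -318.2    8. ]
br [ 410. -326.    8.]
bl [398.4 -81.9   8. ]
postend [447.2 255.7  13. ]
cup [667.4  47.8  25. ]
spool [660.4 169.7  20. ]
(np.float64(-10.311473701665875), np.float64(339.54516297803605))
```

View pics/c1.png

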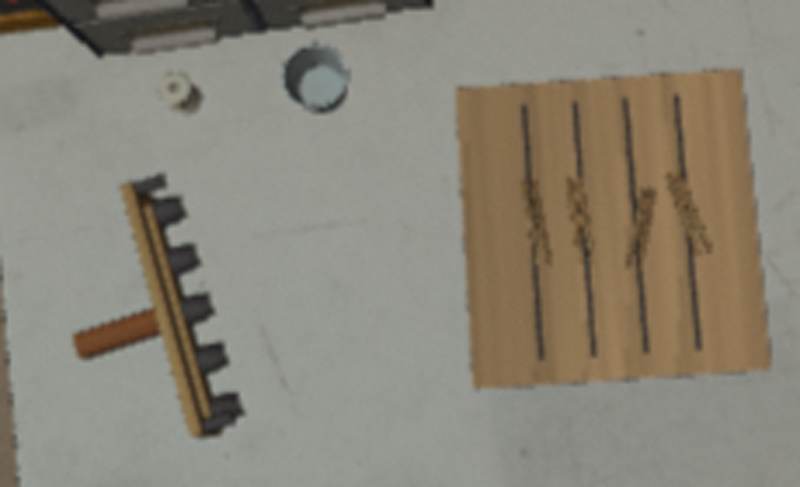

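View pics/c2.png

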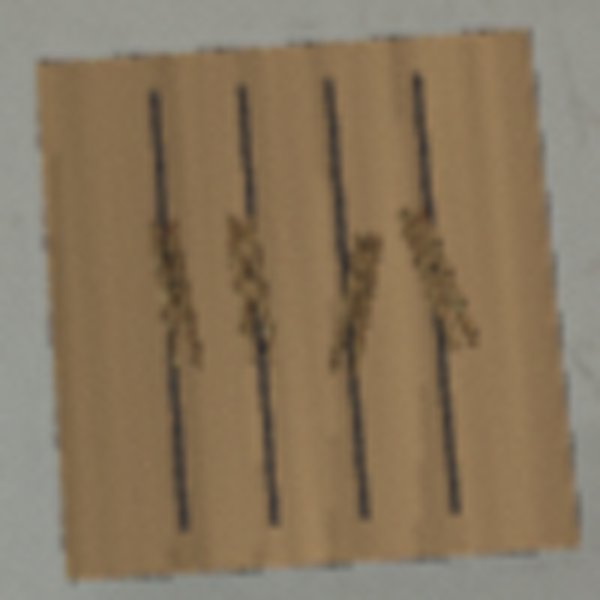

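The crops show the four dark lines clearly, from (154,92)-(184,530) on the left to (416,75)-(456,513) on the right. The rake's post end is at about (78,346) in c1 and its tine tips run from (185,207) to (242,408). I'll fit both poses next.

```bash
cat > fit.py <<'E'
from h import *
import pickle
from scipy.optimize import least_squares
c=pickle.load(open("top1.pkl","rb"))
def fit(P,U,pose,x0):
    f=lambda q:(np.array([w2px(c,p) for p in pose(q,P)])-U).ravel()
    s=least_squares(f,x0,x_scale=[10,10,.05]); return s.x,np.abs(s.fun).max(),s.fun.reshape(-1,2).round(1)
unc=lambda a,s,o:(np.array(a,float)+.5)/s-.5+np.array(o)
P=[];U=[]
for y,a,b in [(66,(154,92),(184,530)),(22,(242,87),(275,523)),(-22,(328,80),(366,518)),(-66,(416,75),(456,513))]:
    P+=[(110,y,8),(-110,y,8)];U+=[a,b]
P+=[(130,125,8),(130,-125,8),(-130,-125,8),(-130,125,8)];U+=[(38,62),(530,30),(580,545),(68,580)]
U=unc(U,6,(295,165));P=np.array(P,float)
pl=lambda q,P:P@R.from_euler('z',q[2]).as_matrix().T+[q[0],q[1],0]
b,m,_=fit(P,U,pl,[535,-200,.05]); print("board",b[:2].round(1),np.degrees(b[2]).round(2),m)
# pegs: ends in c2
pe=[((165,220),(192,365)),((238,220),(262,350)),((370,235),(342,370)),((411,212),(468,348))]
for i,(a,e) in enumerate(pe):
    w=np.array([px2w(c,*unc(k,6,(295,165)),20)-[b[0],b[1],0] for k in (a,e)])@R.from_euler('z',b[2]).as_matrix()
    d=w[0]-w[1];print("peg",i+1,w.mean(0)[:2].round(1),np.linalg.norm(d).round(0),np.degrees(np.arctan2(d[1],d[0])).round(1))
def rk(q,P): # cols of rake axes in world
    z=np.array([np.cos(q[2]),np.sin(q[2]),0]);x=np.array([0,0,-1.]);y=np.cross(z,x)
    return P@np.array([x,y,z])+[q[0],q[1],13]
# -x side is up; y ~ -worldx
P=np.array([(-11,-11,120),(-11,11,120),(-62,-107,36),(-62,107,36)]+[(-3,y,0) for y in(-88,-44,0,44,88)],float)
U=unc([(75,336),(82,358),(124,184),(192,436),(185,207),(199,258),(213,308),(226,358),(242,408)],3.47826,(170,150))
r,m,res=fit(P,U,rk,[470,140,1.8]);print("rake",r[:2].round(1),np.degrees(r[2]).round(2),m);print(res)
for z in(85,95,120): print(z,rk(r,np.array([[0,0,z]],float)).round(1))
E
python3 fit.py
```

```text
board [ 533.8 -197.4] 2.06 0.4778672394179466
peg 1 [ 5.5 61.1] 73.0 6.5
peg 2 [ 6.8 25.9] 65.0 6.1
peg 3 [ -5.3 -25.2] 68.0 -16.2
peg 4 [  3.1 -66.6] 72.0 17.5
rake [474.7 138.8] 105.93 1.479210371632746
[[-0.9 -0.3]
 [-1.   0.7]
 [-0.5  0.8]
 [-0.6  1.5]
 [ 0.8  0.1]
 [ 0.7 -0.6]
 [ 0.6 -0.8]
 [ 0.8 -0.8]
 [ 0.2 -0.6]]
85 [[451.4 220.5  13. ]]
95 [[448.6 230.2  13. ]]
120 [[441.8 254.2  13. ]]
```

```bash
cat > d.py <<'E'
# d.py x y z yaw tilt(deg about tool y): shift in present tool axes, and rotvec (deg) in present tool axes
import sys
from h import *
s=state();x,y,z,yaw,t=map(float,sys.argv[1:6])
A=R.from_euler('xyz',s["ee_rot"]);B=R.from_euler('z',yaw,degrees=True)*R.from_euler('x',180,degrees=True)*R.from_euler('y',t,degrees=True)
sh=A.inv().apply(np.array([x,y,z])-s["position"]);rv=np.degrees((A.inv()*B).as_rotvec())
print("shift",sh.round(1),"n>=",np.ceil(np.linalg.norm(sh)/62),"turn",rv.round(2),"n>=",np.ceil(np.linalg.norm(rv)/10.6))
print("t",round(s["t"],2),"q",s["joint_pos"].round(2),"yaw/rpy",np.degrees(s["ee_rot"]).round(2),"F",s["wrist_force"].round(1),"pos",s["position"].round(1))
E
python3 -m handwheel '-43.6 -41.9 0 0 0 0 80; -43.6 -41.9 0 0 0 0 80; -43.6 -41.9 0 0 0 0 80; -43.6 -41.9 0 0 0 0 80; -43.6 -41.9 0 0 0 0 80; -43.6 -41.9 0 0 0 0 80; -43.6 -41.9 0 0 0 0 80; -43.6 -41.9 0 0 0 0 80'
python3 -m handwheel '0 0 0 0 0 9.15 80; 0 0 0 0 0 9.15 80; 0 0 0 0 0 9.15 80; 0 0 0 0 0 9.15 80; 0 0 0 0 0 9.15 80; 0 0 0 0 0 9.15 80; 0 0 0 0 -10 0 80; 0 0 0 0 -10 0 80; 0 0 0 0 0 0 80'
python3 d.py 449 230 19 105.9 -20
```

```text
t: 1.1
position: [449.8, 228.1, 225.0]
ee_rot: [3.141, 0.0, 2.807]
wrist_force: [1.0, 0.3, 0.6]
grip_width: 79.7
grasp_force: 0.0
t: 2.22
position: [448.6, 231.1, 224.2]
ee_rot: [-3.14, 0.35, 1.852]
wrist_force: [0.1, -0.4, -0.4]
grip_width: 80.2
grasp_force: 0.0
shift [ 69.2   0.4 193.1] n>= 4.0 turn [-0.02  0.03  0.2 ] n>= 1.0
t 2.23 q [ 0.6   0.13  2.09 -0.38  1.07  0.52] yaw/rpy [-179.91   20.03  106.11] F [ 0.1 -0.4 -0.4] pos [448.6 231.1 224.2]
```

```bash
python3 -m handwheel '17.3 0.1 48.3 0 0 0 80; 17.3 0.1 48.3 0 0 0 80; 17.3 0.1 48.3 0 0 0 80; 17.3 0.1 48.3 0 0 0 80; 0 0 0 0 0 0 80'
python3 -m handwheel '0 0 0 0 0 0 15; 0 0 0 0 0 0 15; 0 0 0 0 0 0 15; 0 0 0 0 0 0 15; 0 0 0 0 0 0 15; 0 0 0 0 0 0 15' 35
python3 d.py 449 230 19 105.9 -20
python3 - <<'E'
from h import *
shot("top","c3.png",(170,150,400,290),3.47826)
E
```

```text
t: 2.85
position: [449.6, 228.3, 17.6]
ee_rot: [-3.138, 0.347, 1.849]
wrist_force: [-0.0, 0.2, -0.0]
grip_width: 79.9
grasp_force: 0.0
t: 3.6
position: [450.1, 229.2, 19.8]
ee_rot: [3.141, 0.349, 1.849]
wrist_force: [2.2, 1.0, 0.2]
grip_width: 23.3
grasp_force: 0.9
shift [ 1.3 -0.8  0.4] n>= 1.0 turn [ 0.03 -0.01  0.02] n>= 1.0
t 3.6 q [ 0.59  0.49  2.12 -0.52  0.71  0.74] yaw/rpy [179.98  19.99 105.92] F [2.2 1.  0.2] pos [450.1 229.2  19.8]
```

View pics/c3.png

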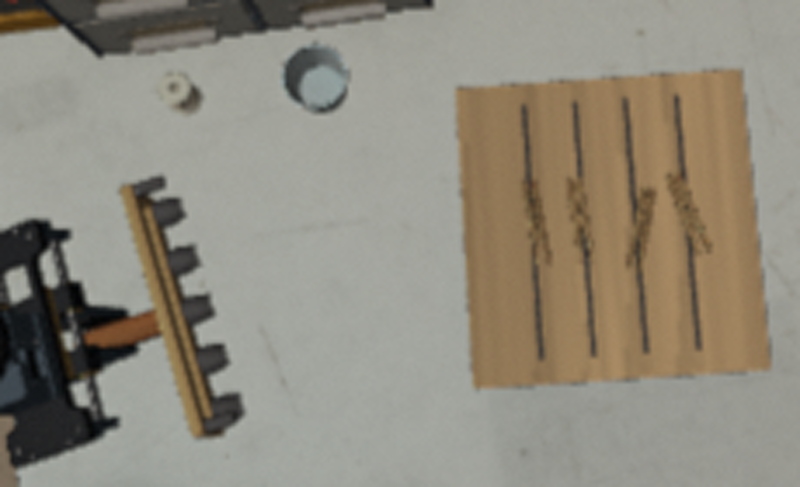

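The fingers are straddling the post at about (110,335), and contact has just begun. I'll grip firmly, lift and tip.

```bash
python3 -m handwheel '0 0 0 0 0 0 15; 0 0 0 0 0 0 15; 0 0 0 0 0 0 15; -12.5 0 -34.5 0 0 0 15; -12.5 0 -34.5 0 0 0 15; -12.5 0 -34.5 0 0 0 15;0 0 0 0 0 0 15' 60
python3 -m handwheel '0 0 0 0 10 0 15; 0 0 0 0 10 0 15; 0 0 0 0 10 0 15; 0 0 0 0 10 0 15; 0 0 0 0 10 0 15; 0 0 0 0 10 0 15; 0 0 0 0 10 0 15; 0 0 0 0 10 0 15; 0 0 0 0 0 0 15'
python3 d.py 449 230 110 105.9 60
python3 - <<'E'
from h import *
import pickle
c=shot("scene","s2.png",(130,80,330,230),4); pickle.dump(c,open("s2.pkl","wb"))
E
```

```text
t: 4.53
position: [450.9, 229.8, 131.7]
ee_rot: [3.138, 0.348, 1.847]
wrist_force: [1.2, 0.2, -3.5]
grip_width: 21.3
grasp_force: 59.9
t: 5.65
position: [448.7, 228.1, 126.7]
ee_rot: [-3.127, -1.045, 1.834]
wrist_force: [-0.9, -0.4, -2.6]
grip_width: 21.9
grasp_force: 59.9
shift [-13.6   1.    9.9] n>= 1.0 turn [-0.11  0.11 -0.41] n>= 1.0
t 5.65 q [-0.02  0.48  2.16  1.06  1.25 -1.06] yaw/rpy [-179.18  -59.89  105.09] F [-0.9 -0.4 -2.6] pos [448.7 228.1 126.7]
```

View pics/s2.png

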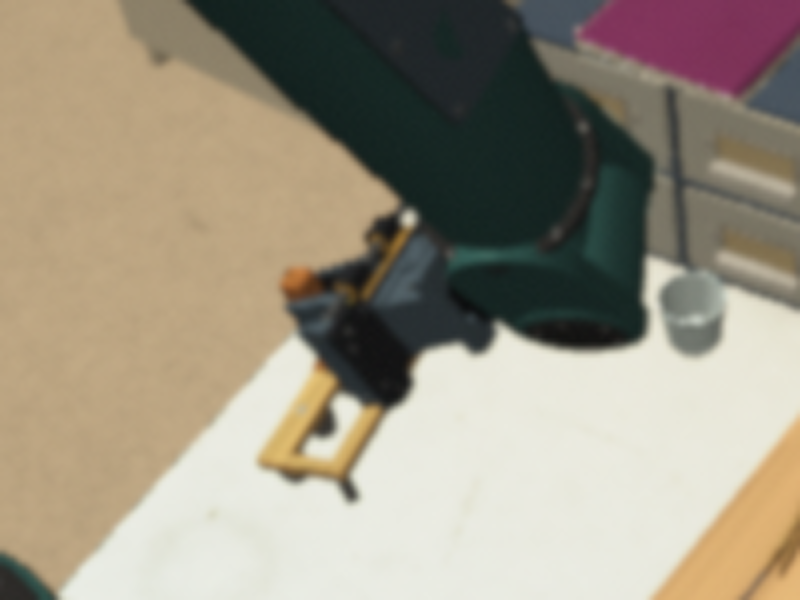

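The scene view shows the rake nearly upright in the grip (post end at (298,283), frame at (320,430)), just above the table. I'll lower it until it touches.

```bash
python3 -m handwheel '-8.7 0 5 0 0 0 15; -8.7 0 5 0 0 0 15; 0 0 0 0 0 0 15'
python3 -m handwheel '-3.5 0 2 0 0 0 15;0 0 0 0 0 0 15'
python3 -m handwheel '-3.5 0 2 0 0 0 15;0 0 0 0 0 0 15'
python3 -m handwheel '-3.5 0 2 0 0 0 15;0 0 0 0 0 0 15'
```

```text
t: 6.08
position: [449.4, 229.4, 109.2]
ee_rot: [-3.139, -1.045, 1.848]
wrist_force: [-0.5, -0.3, -2.8]
grip_width: 21.5
grasp_force: 59.9
t: 6.32
position: [449.9, 229.1, 105.6]
ee_rot: [-3.141, -1.045, 1.848]
wrist_force: [-0.1, -0.9, -3.6]
grip_width: 21.9
grasp_force: 59.9
t: 6.58
position: [449.8, 229.0, 101.4]
ee_rot: [-3.14, -1.045, 1.848]
wrist_force: [0.9, 0.1, -3.4]
grip_width: 21.5
grasp_force: 59.9
t: 6.82
position: [449.8, 229.0, 97.3]
ee_rot: [-3.14, -1.045, 1.847]
wrist_force: [-0.1, 0.3, -3.8]
grip_width: 21.8
grasp_force: 59.9
```

```bash
python3 -m handwheel '-2.6 0 1.5 0 0 0 15;0 0 0 0 0 0 15'
python3 -m handwheel '-2.6 0 1.5 0 0 0 15;0 0 0 0 0 0 15'
python3 -m handwheel '-2.6 0 1.5 0 0 0 15;0 0 0 0 0 0 15'|grep -E 'pos|force'
```

```text
t: 7.08
position: [449.8, 229.0, 94.4]
ee_rot: [-3.14, -1.045, 1.848]
wrist_force: [0.4, -0.3, -2.9]
grip_width: 21.6
grasp_force: 59.9
t: 7.32
position: [450.0, 229.0, 91.5]
ee_rot: [-3.141, -1.046, 1.848]
wrist_force: [1.6, -0.3, -2.7]
grip_width: 21.9
grasp_force: 59.9
position: [450.4, 229.4, 90.7]
wrist_force: [-3.6, -6.6, 27.1]
grasp_force: 60.0
```

```bash
python3 -m handwheel '1.7 0 -1 0 0 0 15; 0 0 0 0 0 0 40;0 0 0 0 0 0 70; 0 0 0 0 0 0 80; 0 0 0 0 0 0 80; 0 0 0 0 0 0 80'
python3 -m handwheel '10 0 -20 0 0 0 80; 20 0 -40 0 0 0 80; 20 0 -40 0 0 0 80; 20 0 -40 0 0 0 80;0 0 0 0 0 0 80'
python3 d.py 450 215 230 105.9 0
python3 - <<'E'
from h import *
import pickle
c=shot("top","c4.png",(170,150,400,290),3.47826); pickle.dump(c,open("top4.pkl","wb"))
E
```

```text
t: 8.32
position: [449.9, 229.0, 90.5]
ee_rot: [-3.141, -1.045, 1.848]
wrist_force: [-0.5, 0.1, 0.5]
grip_width: 68.8
grasp_force: 0.0
t: 8.95
position: [475.4, 144.4, 224.6]
ee_rot: [3.132, -1.043, 1.855]
wrist_force: [-1.0, 0.8, -0.1]
grip_width: 79.9
grasp_force: 0.0
shift [42.4 -5.2 61.9] n>= 2.0 turn [  0.29 -59.74   0.06] n>= 6.0
t 8.95 q [-0.17  0.33  2.1   0.91  1.43 -0.94] yaw/rpy [179.47 -59.74 106.27] F [-1.   0.8 -0.1] pos [475.4 144.4 224.6]
```

View pics/c4.png

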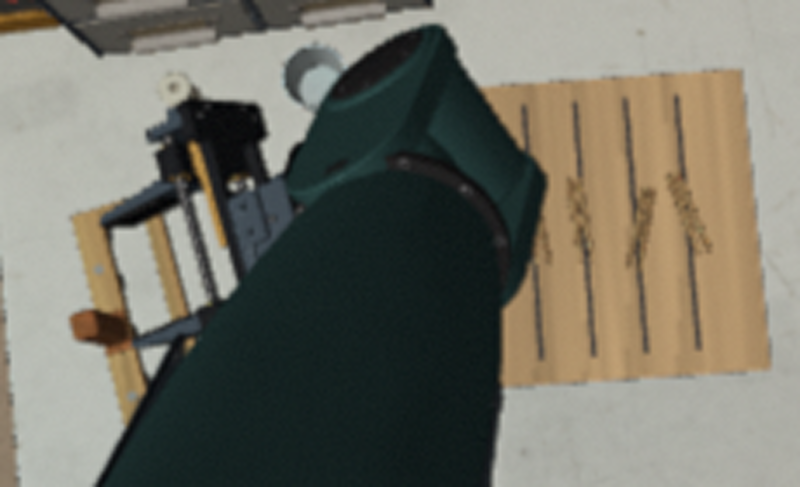

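The rake stands upright, with its post top centred near (86,327) and the frame's far end at (72,213)-(115,205). I'll turn the tool back to vertical and locate the post.

```bash
python3 -m handwheel '0 0 0 0 -10 0 80; 0 0 0 0 -10 0 80; 0 0 0 0 -10 0 80; 0 0 0 0 -10 0 80; 0 0 0 0 -10 0 80; 0 0 0 0 -10 0 80; 0 -50 -20 0 0 0 80; 0 -50 -20 0 0 0 80; 0 -50 -20 0 0 0 80;0 0 0 0 0 0 80'
python3 - <<'E'
from h import *
import pickle
c=pickle.load(open("top4.pkl","rb"))
for u,v,z in [(86,327,120),(72,213,36),(115,205,36)]: print(px2w(c,*((np.array([u,v])+.5)/3.47826-.5+[170,150]),z).round(1))
c=shot("top","c5.png",(170,150,300,290),4.2); pickle.dump(c,open("top5.pkl","wb"))
E
python3 d.py 450 200 230 105.9 0
```

```text
t: 10.25
position: [327.2, 104.9, 282.1]
ee_rot: [3.139, 0.002, 1.849]
wrist_force: [1.0, -0.3, 0.2]
grip_width: 79.9
grasp_force: 0.0
[450.3 215.1 120. ]
[554.  256.4  36. ]
[559.7 220.   36. ]
shift [ 57.9 142.8  51.8] n>= 3.0 turn [0.1  0.12 0.04] n>= 1.0
t 10.3 q [ 0.24 -0.34  2.36 -0.    1.12 -0.03] yaw/rpy [1.7990e+02 1.2000e-01 1.0594e+02] F [ 1.2 -0.3 -0.6] pos [328.5 105.2 281.7]
```

View pics/c5.png

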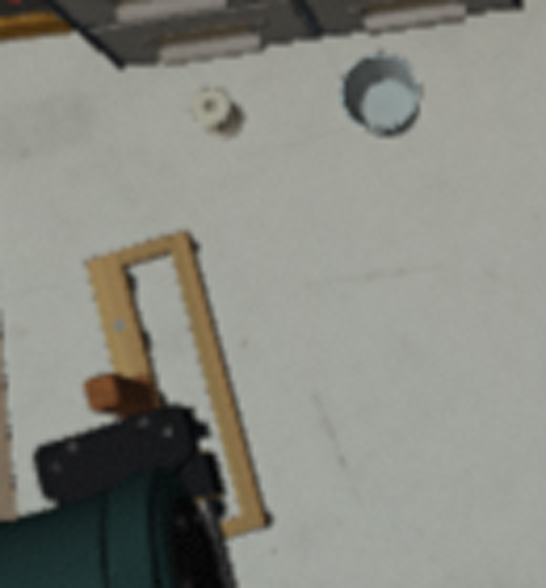

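The rake is clear: frame corners at (87,261), (187,233) and (270,525), post top near (102,392).

```bash
python3 - <<'E'
from fit import *
c=pickle.load(open("top5.pkl","rb"))
import fit; fit.c=c
P=np.array([(13,-107,36),(-62,-107,36),(-62,107,36),(0,0,120)],float)
U=unc([(87,261),(187,233),(270,525),(102,392)],4.2,(170,150))
f=lambda q,P:P@R.from_euler('z',q[2]).as_matrix().T+[q[0],q[1],0]
r,m,res=fit.fit(P,U,f,[450,215,1.85]);print("stand",r[:2].round(1),np.degrees(r[2]).round(2),m,res)
print(px2w(c,*U[3],120))
E
python3 d.py 450 213 230 105.9 0
```

```text
board [ 533.8 -197.4] 2.06 0.4778672394179466
peg 1 [ 5.5 61.1] 73.0 6.5
peg 2 [ 6.8 25.9] 65.0 6.1
peg 3 [ -5.3 -25.2] 68.0 -16.2
peg 4 [  3.1 -66.6] 72.0 17.5
rake [474.7 138.8] 105.93 1.479210371632746
[[-0.9 -0.3]
 [-1.   0.7]
 [-0.5  0.8]
 [-0.6  1.5]
 [ 0.8  0.1]
 [ 0.7 -0.6]
 [ 0.6 -0.8]
 [ 0.8 -0.8]
 [ 0.2 -0.6]]
85 [[451.4 220.5  13. ]]
95 [[448.6 230.2  13. ]]
120 [[441.8 254.2  13. ]]
stand [451.5 215.6] 106.03 0.8303482729284326 [[-0.5  0.2]
 [ 0.3 -0.8]
 [-0.1  0.3]
 [ 0.3  0.2]]
[452.2040012  216.39771328 120.        ]
shift [ 70.4 146.3  51.8] n>= 3.0 turn [0.1  0.12 0.04] n>= 1.0
t 10.3 q [ 0.24 -0.34  2.36 -0.    1.12 -0.03] yaw/rpy [1.7990e+02 1.2000e-01 1.0594e+02] F [ 1.2 -0.3 -0.6] pos [328.5 105.2 281.7]
```

```bash
python3 -m handwheel '24.2 49.5 17.3 0 0 0 80; 24.2 49.5 17.3 0 0 0 80; 24.2 49.5 17.3 0 0 0 80; 0 0 40 0 0 0 80; 0 0 40 0 0 0 80; 0 0 40 0 0 0 80; 0 0 23 0 0 0 80; 0 0 0 0 0 0 80'
python3 d.py 451.5 215.6 87 106 0
```

```text
t: 11.3
position: [450.9, 215.0, 83.5]
ee_rot: [-3.136, 0.003, 1.849]
wrist_force: [-0.7, 0.8, 0.3]
grip_width: 80.1
grasp_force: 0.0
shift [ 0.4  0.7 -3.6] n>= 1.0 turn [-0.33  0.14 -0.07] n>= 1.0
t 11.3 q [ 0.4   0.3   2.18 -0.    0.66  0.12] yaw/rpy [-1.7967e+02  1.5000e-01  1.0593e+02] F [-0.7  0.8  0.3] pos [450.9 215.   83.5]
```

```bash
python3 -m handwheel '0 0.5 0 0 0 0 40; 0 0 0 0 0 0 30; 0 0 0 0 0 0 24; 0 0 0 0 0 0 15; 0 0 0 0 0 0 15; 0 0 0 0 0 0 15; 0 0 0 0 0 0 15; 0 0 0 0 0 0 15' 60
python3 d.py 451.5 215.6 87 106 0
```

```text
t: 12.3
position: [452.9, 215.7, 86.4]
ee_rot: [-3.142, 0.002, 1.849]
wrist_force: [-0.1, 0.6, 2.7]
grip_width: 21.6
grasp_force: 60.0
shift [ 0.3 -1.3 -0.6] n>= 1.0 turn [-0.    0.1  -0.08] n>= 1.0
t 12.3 q [ 0.4   0.3   2.18 -0.    0.67  0.12] yaw/rpy [-1.8000e+02  1.0000e-01  1.0592e+02] F [-0.1  0.6  2.7] pos [452.9 215.7  86.4]
```

```bash
python3 -m handwheel '0 0 -30 0 0 0 15; 0 0 -30 0 0 0 15; 0 0 0 0 0 10.39 15; 0 0 0 0 0 10.39 15; 0 0 0 0 0 10.39 15; 0 0 0 0 0 10.39 15; 0 0 0 0 0 10.39 15; 0 0 0 0 0 10.39 15; 0 0 0 0 0 10.39 15; 0 0 0 0 0 10.39 15; 0 0 0 0 0 10.39 15; 0 0 0 0 0 10.39 15' | grep -E 'pos|rot|width'
cat > pegs.py <<'E'
import sys,pickle
from h import *
B=[533.8,-197.4,np.radians(2.06)]
def rect(c,z):  # 1 mm/px, row=130-x, col=130-y
    Rb=R.from_euler('z',B[2]).as_matrix()
    q=[(-120,-120),(120,-120),(120,120),(-120,120)]
    src=np.float32([w2px(c,Rb@[x,y,0]+[B[0],B[1],z]) for x,y in q]);dst=np.float32([(130-y,130-x) for x,y in q])
    return cv2.warpPerspective(c["image"],cv2.getPerspectiveTransform(src,dst),(261,261),flags=cv2.INTER_LINEAR)
def pegs(c,show=False):
    im=rect(c,19).astype(float); V=im.max(2); S=(im.max(2)-im.min(2))/V
    med=np.median(V[15:245,15:245]); sm=np.median(S[15:245,15:245])
    # pegs: dark AND saturated ; lines dark and unsaturated
    m=((V<0.88*med)&(S>0.85*sm)).astype(np.uint8)
    m=cv2.morphologyEx(m,cv2.MORPH_CLOSE,np.ones((7,7)));m=cv2.morphologyEx(m,cv2.MORPH_OPEN,np.ones((5,5)))
    m[:8]=0;m[-8:]=0;m[:,:8]=0;m[:,-8:]=0
    if show: print("\n".join("".join("#" if k else "." for k in r) for r in m[60:200:6,30:230:3]))
    n,l,st,ce=cv2.connectedComponentsWithStats(m)
    for i in range(1,n):
        if st[i][4]<250: continue
        ys,xs=np.where(l==i);p=np.c_[xs,ys].astype(np.float32);(u,v),(w,h),_=cv2.minAreaRect(p)
        d=np.linalg.eigh(np.cov(p.T))[1][:,1]; d*=-np.sign(d[1])
        print("x %.1f y %.1f ang %.1f area %d box %.0f %.0f"%(130-ys.mean(),130-xs.mean(),np.degrees(np.arctan2(-d[0],-d[1])),st[i][4],max(w,h),min(w,h)))
if __name__=="__main__":
    c=pickle.load(open(sys.argv[1],"rb")) if len(sys.argv)>1 else read_camera("top")
    pegs(c,True)
E
python3 pegs.py top1.pkl; python3 d.py 533.8 -197.4 146 2.06 0
```

```text
position: [452.2, 215.5, 145.9]
ee_rot: [3.139, 0.001, 0.029]
grip_width: 22.0
..........####...........##............###............##...........
..........###............###...........###............##...........
..........###............###...........###............##...........
..........###............###...........###............##...........
..........###............###...........###............##...........
.........######.......#####............###............##...........
.........######.......#####............###.........#####...........
.........######.......#####............#######.....#####...........
..........#####.......######...........########.....#####..........
..........#####........#####...........#######......#####..........
..........######.......#####...........#######......#####..........
...........#####.......#####...........#######.......#####.........
..........######........####............#####.........####.........
..........######.......#####............####..........######.......
..........######.......######..........#####..........######.......
.
[... 286 characters left out ...]
..........##............###............##...........
..........###............##............###............##...........
..........###............##............###............##...........
..........###............###...........###............##...........
..........###..........................###............##...........
x -0.5 y 64.9 ang -0.0 area 2599 box 221 20
x 18.4 y 24.1 ang -0.0 area 1790 box 175 18
x -0.9 y -22.3 ang -0.6 area 2319 box 218 26
x 0.4 y -64.5 ang 0.8 area 2181 box 217 26
shift [ 69.5 415.1   0.7] n>= 7.0 turn [ 0.12  0.05 -0.39] n>= 1.0
t 13.8 q [ 0.4   0.19  2.17 -0.    0.79  1.94] yaw/rpy [1.7988e+02 5.0000e-02 1.6700e+00] F [ 0.5 -0.2 -2.4] pos [452.2 215.5 145.9]
```

```bash
sed -i 's/np.ones((5,5)))/np.ones((3,12)))/' pegs.py; sed -i 's/pegs(c,True)/pegs(c,len(sys.argv)>2)/' pegs.py; python3 pegs.py top1.pkl 1
```

```text
...................................................................
...................................................................
...................................................................
...................................................................
...................................................................
..........#####........#####.......................................
..........#####........####........................######..........
..........#####.......#####.............######.....######..........
..........#####.......######............#######.....#####..........
..........#####........#####............#######.....#####..........
...........#####.......#####............######.......#####.........
...........#####.......######...........######........#####........
...........#####........####............#####.........#####........
...........######.......####............#####.........######.......
...........#####.......######..........#####..........######.......
...........######........####..........####...........######.......
...........######.....................#####...........########.....
......................................####.........................
......................................####.........................
...................................................................
...................................................................
...................................................................
...................................................................
...................................................................
x 5.3 y 62.1 ang 4.3 area 1251 box 76 19
x 10.9 y 24.4 ang 4.4 area 946 box 64 17
x 4.9 y -66.0 ang 12.4 area 1106 box 70 21
x -1.9 y -25.2 ang -10.6 area 1157 box 68 23
```

```bash
python3 -m handwheel '11.6 59.3 0 0 0 0 15; 11.6 59.3 0 0 0 0 15; 11.6 59.3 0 0 0 0 15; 11.6 59.3 0 0 0 0 15; 11.6 59.3 0 0 0 0 15; 11.6 59.3 0 0 0 0 15; 0 59.3 0 0 0 -0.39 15; 0 0 0 0 0 0 15' | grep -E 'pos|rot|width';  python3 d.py 533.8 -197.4 112 2.06 0
```

```text
position: [536.6, -199.9, 146.8]
ee_rot: [3.14, 0.0, 0.038]
grip_width: 21.8
shift [-2.7 -2.7 34.7] n>= 1.0 turn [0.12 0.   0.14] n>= 1.0
t 14.8 q [-0.4   0.29  2.03 -0.    0.82  1.14] yaw/rpy [179.88   0.     2.2 ] F [-0.6  0.7 -2.9] pos [ 536.6 -199.9  146.8]
```

```bash
cat > avg.py <<'E'
from h import *
# board-frame pose of TCP, mean of 8 readings
P=[];r=[]
for _ in range(8):
    read_camera("top"); s=state(); P.append(s["position"]); r.append(s["ee_rot"])
p=np.mean(P,0);q=R.from_euler('z',-2.06,degrees=True).apply(p-[533.8,-197.4,0])
print("world",p.round(1),"board x,y",q[:2].round(2),"z",p[2].round(1),"std",np.std(P,0).round(1),"yaw-board",(np.degrees(np.mean([a[2] for a in r]))-2.06).round(2),"F",s["wrist_force"].round(1),"t",round(s["t"],2))
E
python3 avg.py
```

```text
world [ 536.5 -196.1  146.8] board x,y [2.77 1.19] z 146.8 std [0.3 0.8 0.2] yaw-board 0.36 F [-0.1 -0.1 -3.7] t 15.2
```

```bash
python3 -m handwheel '-1.8 1.9 18 0 0 0.3 15; 0 0 18 0 0 0 15; 0 0 0 0 0 0 15; 0 0 0 0 0 0 15' | grep -E 'pos|rot|_force'; python3 avg.py
python3 -m handwheel '0 0 2.5 0 0 0 15; 0 0 2.5 0 0 0 15; 0 0 0 0 0 0 15' | grep -E 'pos|t_force'
```

```text
position: [535.2, -198.7, 110.9]
ee_rot: [3.14, 0.0, 0.037]
wrist_force: [-0.1, -0.9, -2.6]
grasp_force: 60.0
world [ 535.4 -198.8  111.4] board x,y [ 1.55 -1.47] z 111.4 std [0.1 0.  0.1] yaw-board 0.05 F [-0.5 -0.1 -3.1] t 16.1
position: [535.2, -198.7, 106.0]
wrist_force: [-0.6, -0.2, -2.2]
```

```bash
python3 -m handwheel '0 -0.7 0 0 0 0 15; 0 0 2 0 0 0 15; 0 0 0 0 0 0 15' | grep -E 'pos|t_force'
python3 -m handwheel '0 0 2 0 0 0 15; 0 0 0 0 0 0 15' | grep -E 'pos|t_force'
python3 -m handwheel '0 0 2 0 0 0 15; 0 0 0 0 0 0 15' | grep -E 'pos|t_force'
```

```text
position: [535.6, -198.2, 105.2]
wrist_force: [-5.2, 0.2, 16.9]
position: [536.2, -198.4, 104.4]
wrist_force: [-9.1, 1.2, 35.0]
position: [536.9, -198.1, 103.0]
wrist_force: [-7.4, 8.8, 41.9]
```

```bash
python3 -c "
from rig import *
s=state();print(s['wrist_force'],s['moment'],s['position'],s['ee_rot'])"
python3 -m handwheel '0 0 -6 0 0 0 15;0 0 -4 0 0 0 15; 0 0 0 0 0 0 15; 0 0 0 0 0 0 15' | grep -E 'pos|t_force'
python3 - <<'E'
from h import *
s=state();print(s['wrist_force'],s['moment'],s['ee_rot'])
shot("wrist","w1.png",None,1.25)
E
```

```text
[-7.43399679  8.7862687  41.88692979] [3.9172041  2.01249755 0.34522533] [ 536.85607501 -198.10718531  103.02737375] [ 3.14012411e+00 -2.49501538e-03  3.60640481e-02]
position: [534.9, -197.9, 109.7]
wrist_force: [0.1, 0.1, -3.2]
[ 0.11241798  0.08897791 -3.17388178] [-0.07460878  0.08022109 -0.02945315] [3.13997423e+00 3.94914927e-04 3.68226070e-02]
```

View pics/w1.png

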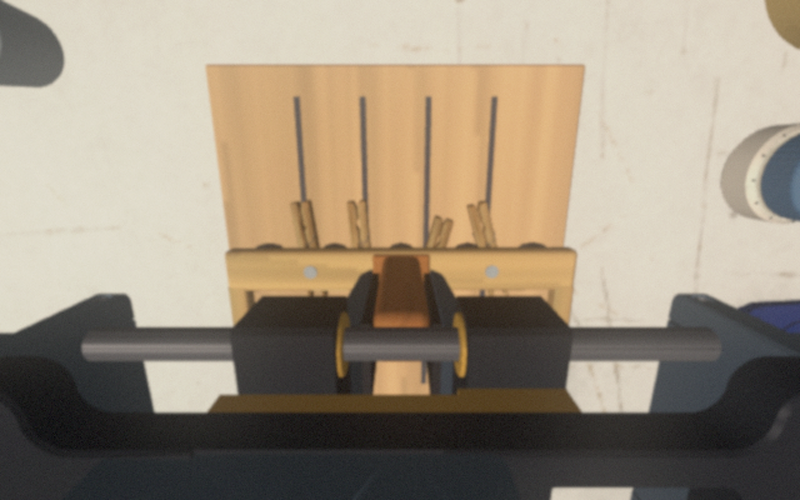

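The wrist view shows lines 1–4 with far ends at (297,98), (363,98), (428,98) and (493,98). The peg far ends are at (303,203), (358,203), (441,220) and (480,207), and the tine tops sit around v=247.

```bash
python3 - <<'E'
from h import *
import pickle
c=read_camera("wrist"); pickle.dump(c,open("w1.pkl","wb"))
T=lambda u,v,z:R.from_euler('z',-2.06,degrees=True).apply(px2w(c,(u+.5)/1.25-.5,(v+.5)/1.25-.5,z)-[533.8,-197.4,0])[:2].round(1)
print("lines",[T(*p,8) for p in [(297,98),(303,198),(363,98),(365,198),(428,98),(427,240),(493,98),(489,203)]])
print("pegs",[T(*p,20) for p in [(303,203),(312,245),(358,203),(363,245),(441,220),(434,245),(480,207),(489,245)]])
print("tines z24 back edge",[T(*p,36) for p in [(270,245),(334,245),(401,245),(467,245),(533,245)]])
print("frame corners z36",[T(*p,46) for p in [(227,252),(575,252)]])
E
python3 avg.py
```

```text
lines [array([108.3,  69.5]), array([42.1, 70.2]), array([108.4,  25.7]), array([42. , 26.1]), array([108.4, -17.5]), array([ 11.2, -18.7]), array([108.4, -60.8]), array([ 38.5, -62.6])]
pegs [array([40.1, 67.3]), array([10.6, 63. ]), array([40.1, 29.8]), array([10.6, 27.2]), array([ 28.4, -27.2]), array([ 10.5, -22.8]), array([ 37.4, -53.7]), array([ 10.5, -61.5])]
tines z24 back edge [array([14.7, 86.6]), array([14.7, 44.5]), array([14.7,  0.4]), array([ 14.7, -43. ]), array([ 14.6, -86.5])]
frame corners z36 [array([ 12.7, 110.6]), array([  12.6, -109.8])]
world [ 535.1 -198.   109.9] board x,y [ 1.24 -0.64] z 109.9 std [0.1 0.  0.1] yaw-board 0.05 F [ 0.2 -0.4 -3.2] t 18.35
```

```bash
python3 -m handwheel '4 -1.5 3 0 0 0 15; 0 0 2 0 0 0 15; 0 0 0 0 0 0 15' | grep -E 'pos|t_force'
python3 -m handwheel '0 0 2 0 0 0 15; 0 0 0 0 0 0 15' | grep -E 'pos|t_force'; python3 -c "
from rig import *
s=state();print(s['wrist_force'],s['moment'])"
```

```text
position: [539.0, -196.2, 104.8]
wrist_force: [-0.4, -0.3, -3.4]
position: [539.0, -196.4, 102.9]
wrist_force: [-1.1, -0.3, -2.4]
[-1.06378149 -0.29082641 -2.43076855] [0.00176904 0.14084448 0.01461518]
```

```bash
python3 -m handwheel '0 0 2 0 0 0 15; 0 0 0 0 0 0 15' | grep -E 'pos|t_force'
python3 -m handwheel '0 0 2 0 0 0 15; 0 0 0 0 0 0 15' | grep -E 'pos|t_force';python3 -m handwheel '0 0 1.5 0 0 0 15; 0 0 0 0 0 0 15' | grep -E 'pos|t_force'; python3 avg.py
```

```text
position: [539.0, -196.4, 100.9]
wrist_force: [-0.6, 0.1, -3.5]
position: [539.0, -196.3, 98.9]
wrist_force: [0.9, -0.2, -3.5]
position: [539.0, -196.3, 97.5]
wrist_force: [0.3, 1.3, -3.8]
world [ 539.1 -196.4   97.6] board x,y [5.29 0.83] z 97.6 std [0. 0. 0.] yaw-board 0.05 F [ 0.5  0.6 -3.7] t 20.12
```

```bash
python3 -m handwheel '0 -0.7 1 0 0 0 15; 8 0 0 0 0 0 15; 8 0 0 0 0 0 15; 8 0 0 0 0 0 15; 0 0 0 0 0 0 15; -8 0 0 0 0 0 15; -8 0 0 0 0 0 15; -8 0 0 0 0 0 15' | grep -E 'pos|t_force'
python3 -m handwheel '-8 0 0 0 0 0 15; -8 0 0 0 0 0 15; -8 0 0 0 0 0 15; -8 0 0 0 0 0 15; 0 0 0 0 0 0 15;8 0 0 0 0 0 15; 8 0 0 0 0 0 15; 8 0 0 0 0 0 15' | grep -E 'pos|t_force'; python3 avg.py
```

```text
position: [538.1, -195.7, 96.6]
wrist_force: [0.2, 0.2, -3.5]
position: [532.0, -196.0, 96.6]
wrist_force: [0.1, 0.2, -2.3]
world [ 531.4 -195.9   96.5] board x,y [-2.35  1.55] z 96.5 std [0.7 0.1 0.1] yaw-board 0.06 F [ 0.  -0.2 -3.4] t 22.52
```

```bash
cat > wl.py <<'E'
from h import *
import pickle,sys
c=read_camera("wrist"); pickle.dump(c,open("wl.pkl","wb"))
import pegs
def prof(z,x0,x1):
    r=pegs.rect(c,z).astype(float); return r[130-x1:130-x0+1].mean(0)  # cols: y=130-col
L=prof(8,60,95).sum(1)
def dark(p,y0,h):
    ys=np.arange(y0-h,y0+h+1); v=np.array([p[130-y] for y in ys]); w=np.clip(np.median(v)-8-v,0,None); return (w@ys/w.sum()) if w.sum() else np.nan
print("lines far",[round(dark(L,y,14),2) for y in(70,26,-18,-62)])
for x0,x1 in((18,22),(26,30)):
  p=prof(20,x0,x1); s=p[:,0]-p[:,2]; V=p.sum(1)
  print(x0)
  for yc in(70,26,-18,-62): print(yc," ".join("%d"%V[130-y] for y in range(yc+16,yc-18,-1)))
E
python3 wl.py
```

```text
lines far [np.float64(69.67), np.float64(25.77), np.float64(-17.21), np.float64(-60.96)]
18
70 498 500 498 497 493 492 491 489 487 488 482 464 438 426 400 352 299 269 305 373 393 371 344 320 286 259 310 408 459 472 479 488 493 496
26 505 504 508 506 505 504 503 503 491 454 416 399 399 392 361 335 372 421 432 413 393 361 374 432 475 486 494 500 505 509 513 515 516 514
-18 517 520 524 523 527 525 526 525 518 508 486 441 399 405 416 399 370 352 360 381 397 394 374 361 364 414 474 503 509 514 519 523 524 527
-62 532 530 523 519 508 491 443 392 383 403 412 404 404 402 391 382 404 433 440 426 409 398 436 488 517 522 522 522 524 526 525 527 524 521
26
70 498 500 495 496 494 489 491 490 490 487 472 447 429 416 386 338 294 302 358 392 389 367 345 308 263 275 365 436 465 471 478 486 493 497
26 506 505 505 505 506 506 507 500 483 435 390 379 391 392 389 375 376 413 418 403 380 352 388 450 479 486 493 498 502 506 513 515 516 516
-18 517 521 522 525 526 525 528 524 520 511 497 472 419 382 385 386 376 361 363 373 379 386 382 367 362 373 432 485 508 514 518 522 524 526
-62 532 531 527 522 511 489 440 390 394 400 387 384 395 386 359 357 390 423 421 412 409 439 495 520 522 521 524 524 526 527 528 526 527 525
```

```bash
python3 -m handwheel '0 -1.5 0 0 0 0 15; 8 0 0 0 0 0 15; 8 0 0 0 0 0 15; 8 0 0 0 0 0 15; 6 0 0 0 0 0 15; -8 0 0 0 0 0 15; -8 0 0 0 0 0 15; -8 0 0 0 0 0 15; -8 0 0 0 0 0 15; -8 0 0 0 0 0 15; -8 0 0 0 0 0 15; -8 0 0 0 0 0 15' | grep -E 'pos|t_force'
python3 -m handwheel '8 0 0 0 0 0 15; 8 0 0 0 0 0 15; 8 0 0 0 0 0 15; 8 0 0 0 0 0 15; 0 -1.7 0 0 0 0 15; 8 0 0 0 0 0 15; 8 0 0 0 0 0 15; 8 0 0 0 0 0 15; -8 0 0 0 0 0 15; -8 0 0 0 0 0 15; -8 0 0 0 0 0 15; 0 0 0 0 0 0 15' | grep -E 'pos|t_force'
python3 -m handwheel '-8 0 0 0 0 0 15; -8 0 0 0 0 0 15; -8 0 0 0 0 0 15; -8 0 0 0 0 0 15; 8 0 0 0 0 0 15; 8 0 0 0 0 0 15; 8 0 0 0 0 0 15; 8 0 0 0 0 0 15;0 3.4 0 0 0 0 15' | grep -E 'pos|t_force'
python3 avg.py
```

```text
position: [504.5, -195.5, 96.6]
wrist_force: [0.2, 0.5, -3.6]
position: [536.1, -192.6, 96.6]
wrist_force: [0.2, 0.7, -3.0]
position: [537.7, -195.9, 96.5]
wrist_force: [0.0, 0.7, -3.1]
world [ 536.9 -196.1   96.5] board x,y [3.17 1.23] z 96.5 std [0.2 0.1 0. ] yaw-board 0.05 F [-0.3 -0.2 -3.3] t 27.1
```

Now the strokes at the other offset, then centre strokes, then measure.

```bash
python3 -m handwheel '8 0 0 0 0 0 15; 8 0 0 0 0 0 15; 8 0 0 0 0 0 15; -8 0 0 0 0 0 15; -8 0 0 0 0 0 15; -8 0 0 0 0 0 15; -8 0 0 0 0 0 15; -8 0 0 0 0 0 15; -8 0 0 0 0 0 15; -8 0 0 0 0 0 15' | grep -E 'pos|t_force'
python3 -m handwheel '8 0 0 0 0 0 15; 8 0 0 0 0 0 15; 8 0 0 0 0 0 15; 8 0 0 0 0 0 15; 0 -1.8 0 0 0 0 15; 8 0 0 0 0 0 15; 8 0 0 0 0 0 15; 8 0 0 0 0 0 15; -8 0 0 0 0 0 15; -8 0 0 0 0 0 15; -8 0 0 0 0 0 15;0 0 0 0 0 0 15' | grep -E 'pos|t_force'
cat > wl2.py <<'E'
from h import *
import pegs
c=read_camera("wrist")
def prof(z,x0,x1): return pegs.rect(c,z).astype(float)[130-x1:130-x0+1].mean(0).sum(1)
L=prof(8,60,95);o=[]
for y0 in(70,26,-18,-62):
    ys=np.arange(y0-14,y0+15);v=L[130-ys];w=np.clip(np.median(v)-8-v,0,None);o.append(w@ys/w.sum())
print("lines",np.round(o,1))
for x0 in(17,21,25,29):
  p=prof(20,x0,x0+2);r=[]
  for y0 in(70,26,-18,-62):
    ys=np.arange(y0-17,y0+18);v=p[130-ys];th=np.median(np.r_[v[:5],v[-5:]])-60;k=np.where(v<th)[0];a,b=k[0],k[-1]
    lo=ys[a]-(th-v[a])/(v[a-1]-v[a]+1e-9);hi=ys[b]+(th-v[b])/(v[b+1]-v[b]+1e-9) if b<34 else ys[b];r.append(((lo+hi)/2,hi-lo))
  print(x0,"peg-line",[round(q[0]-l,1) for q,l in zip(r,o)],"w",[round(q[1],1) for q in r])
E
python3 wl2.py; python3 avg.py
```

```text
position: [504.6, -197.2, 96.6]
wrist_force: [0.3, -1.2, -1.8]
position: [536.1, -194.2, 96.6]
wrist_force: [-0.1, 0.0, -4.0]
lines [ 69.7  25.9 -17.2 -61. ]
17 peg-line [np.float64(-2.8), np.float64(-0.4), np.float64(-0.8), np.float64(1.3)] w [np.float64(14.0), np.float64(13.9), np.float64(14.5), np.float64(16.2)]
21 peg-line [np.float64(-2.7), np.float64(-0.2), np.float64(-0.8), np.float64(1.7)] w [np.float64(15.1), np.float64(14.0), np.float64(14.6), np.float64(16.6)]
25 peg-line [np.float64(-2.5), np.float64(0.2), np.float64(-1.0), np.float64(1.6)] w [np.float64(14.8), np.float64(14.0), np.float64(14.7), np.float64(16.3)]
29 peg-line [np.float64(-2.2), np.float64(0.2), np.float64(-1.2), np.float64(1.7)] w [np.float64(15.7), np.float64(14.3), np.float64(14.5), np.float64(16.1)]
world [ 537.2 -194.2   96.6] board x,y [3.46 3.06] z 96.6 std [0.1 0.1 0.1] yaw-board 0.05 F [-0.5  0.1 -3.7] t 30.3
```

```bash
python3 -m handwheel '-3 -2.2 1 0 0 0 15; 8 0 0 0 0 0 15; 8 0 0 0 0 0 15; 8 0 0 0 0 0 15; 6 0 0 0 0 0 15; -6 0 0 0 0 0 15; -8 0 0 0 0 0 15; -8 0 0 0 0 0 15; -8 0 0 0 0 0 15; -8 0 0 0 0 0 15; -8 0 0 0 0 0 15; -8 0 0 0 0 0 15' | grep -E 'pos|t_force'
python3 -m handwheel '-4 0 0 0 0 0 15; 8 0 0 0 0 0 15; 8 0 0 0 0 0 15;8 0 0 0 0 0 15;4 0 0 0 0 0 15; 0 4.4 0 0 0 0 15; 8 0 0 0 0 0 15; 8 0 0 0 0 0 15; 8 0 0 0 0 0 15;6 0 0 0 0 0 15; -6 0 0 0 0 0 15; -8 0 0 0 0 0 15' | grep -E 'pos|t_force'
python3 -m handwheel '-8 0 0 0 0 0 15; -8 0 0 0 0 0 15;-8 0 0 0 0 0 15; -8 0 0 0 0 0 15;-8 0 0 0 0 0 15; -4 0 0 0 0 0 15; 8 0 0 0 0 0 15; 8 0 0 0 0 0 15;8 0 0 0 0 0 15;4 0 0 0 0 0 15; 0 -2.2 0 0 0 0 15; 0 0 0 0 0 0 15' | grep -E 'pos|t_force'
python3 wl2.py; python3 avg.py
```

```text
position: [509.4, -193.0, 95.6]
wrist_force: [0.5, -0.1, -3.3]
position: [549.3, -195.8, 95.4]
wrist_force: [0.3, 0.1, -2.4]
position: [533.8, -194.0, 95.5]
wrist_force: [0.0, 0.3, -2.5]
lines [ 69.7  25.8 -17.2 -60.9]
17 peg-line [np.float64(-2.1), np.float64(-0.6), np.float64(-0.5), np.float64(1.3)] w [np.float64(15.1), np.float64(13.7), np.float64(14.4), np.float64(16.7)]
21 peg-line [np.float64(-2.0), np.float64(-0.4), np.float64(-0.8), np.float64(1.8)] w [np.float64(15.1), np.float64(14.0), np.float64(14.7), np.float64(16.6)]
25 peg-line [np.float64(-2.3), np.float64(-0.4), np.float64(-0.9), np.float64(1.5)] w [np.float64(14.8), np.float64(14.1), np.float64(14.5), np.float64(16.2)]
29 peg-line [np.float64(-1.7), np.float64(-0.3), np.float64(-0.8), np.float64(1.6)] w [np.float64(15.5), np.float64(14.2), np.float64(14.4), np.float64(16.1)]
world [ 533.9 -194.3   95.6] board x,y [0.21 3.11] z 95.6 std [0.1 0.  0. ] yaw-board 0.05 F [-0.3 -0.4 -2.5] t 35.25
```

```bash
python3 -m handwheel '0 0 -10 0 0 0 15; 0 0 -25 0 0 0 15; 0 0 -25 0 0 0 15; 0 -56 0 0 0 0 15; 0 -56 0 0 0 0 15; 0 -56 0 0 0 0 15; 0 -56 0 0 0 0 15; 0 -56 0 0 0 0 15; 0 0 0 0 0 0 15' | grep -E 'pos|t_force'
python3 - <<'E'
from h import *
import pegs,pickle
c=read_camera("top");pickle.dump(c,open("top6.pkl","wb"))
cv2.imwrite("pics/c6.png",cv2.resize(c["image"][165:265,295:395],None,fx=6,fy=6,interpolation=cv2.INTER_CUBIC)[:,:,::-1])
pegs.pegs(c)
E
```

```text
position: [523.6, 88.6, 155.8]
wrist_force: [0.4, -1.0, -3.6]
x 3.7 y 64.7 ang -0.1 area 1231 box 77 17
x 20.5 y 21.0 ang 0.8 area 602 box 41 15
x 18.2 y -65.5 ang -0.0 area 652 box 44 16
x -6.9 y -22.3 ang -1.5 area 1039 box 70 16
x -23.7 y -66.0 ang 10.6 area 258 box 17 15
```

View pics/c6.png

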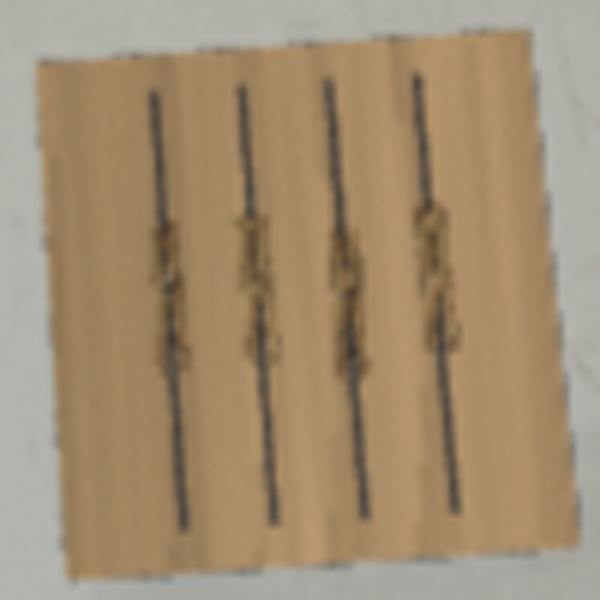

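The crop shows all four pegs lying straight along their lines, centred near (170,297), (258,290), (348,302) and (437,278). Next I'll stand the rake.

```bash
python3 -m handwheel '0 0 30 0 0 0 15; 0 0 30 0 0 0 15; 0 0 5 0 0 0 15; 0 0 0 0 0 0 15; 0 0 0 0 0 0 15' | grep -E 'pos|t_force'
python3 -m handwheel '0 0 2 0 0 0 15; 0 0 0 0 0 0 15; 0 0 0 0 0 0 15' | grep -E 'pos|t_force'
python3 -m handwheel '0 0 1.5 0 0 0 15; 0 0 0 0 0 0 15; 0 0 0 0 0 0 15' | grep -E 'pos|t_force'
```

```text
position: [524.5, 85.3, 91.3]
wrist_force: [0.8, 0.4, -3.1]
position: [523.8, 85.6, 88.2]
wrist_force: [0.9, 0.3, -2.0]
position: [523.7, 85.5, 86.5]
wrist_force: [0.3, -0.2, -3.2]
```

```bash
python3 -m handwheel '0 0 0.7 0 0 0 15; 0 0 0 0 0 0 15; 0 0 0 0 0 0 15' | grep -E 'pos|t_force'
python3 -m handwheel '0 0 0 0 0 0 30; 0 0 0 0 0 0 60; 0 0 0 0 0 0 80; 0 0 0 0 0 0 80; 0 0 -20 0 0 0 80; 0 0 -40 0 0 0 80; 0 0 -50 0 0 0 80; 0 0 -50 0 0 0 80; 0 0 0 0 0 0 80'
python3 - <<'E'
from h import *
import pickle
c=read_camera("wrist"); s=state()
# frame outline check: rake front-edge corners expected at z=36 for a level rake at release pose
im=c["image"].astype(int)
for p in [(0,0,120),(13,107,36),(13,-107,36),(-62,107,36),(-62,-107,36),(-10,80,36),(5,60,36)]:
    q=R.from_euler('z',2.1,degrees=True).apply(p)+[523.7,85.5,0]
    u,v=w2px(c,q);print(p,round(u),round(v),im[int(v),int(u)] if 0<=u<640 and 0<=v<400 else None)
t=read_camera("top")["image"].astype(int); print(s["t"], np.abs(t-pickle.load(open("top6.pkl","rb"))["image"].astype(int))[175:260,300:390].mean())
E
```

```text
position: [523.8, 85.5, 86.3]
wrist_force: [-2.1, -0.9, 5.7]
t: 39.3
position: [525.6, 86.0, 249.7]
ee_rot: [3.14, -0.007, 0.037]
wrist_force: [-0.2, 0.0, -0.4]
grip_width: 80.0
grasp_force: 0.0
(0, 0, 120) 322 198 [175 121  81]
(13, 107, 36) 239 172 [214 205 185]
(13, -107, 36) 405 172 [211 201 181]
(-62, 107, 36) 243 227 [70 70 67]
(-62, -107, 36) 401 227 [74 70 68]
(-10, 80, 36) 261 189 [211 192 163]
(5, 60, 36) 276 178 [196 164 117]
39.35 1.2489324618736384
```

```bash
python3 -c "
from rig import *
print(finish_job())"
```

```text
the job is handed in; nothing more can be done
None
```

I handed the job in at about 39 s: the top view shows all four pegs straight along their own lines, and I stood the rake on its tines on the bare table left of the board and let go. My first try at lowering the tines pressed one onto a peg with about 42 N at the wrist (limit 120 N), so I lifted, shifted and lowered again. I checked the final stand only by contact height and a few wrist-camera pixels, not by a picture.

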